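Load, index and clamp chair rails in a sliding drilling jig

TASK

Get the stretcher rails ready for drilling: draw the carrier back into its loading detent at the robot's right, clear the dark offcut from its bed into the scrap box, and lay every pale stretcher rail on the bench flat in the bed, side by side along the direction of the track. Only when all are in, push the carrier along to the next detent, in front of the clamp (not past it), and turn the crank until the jaw has gathered the rails against the fence and holds them firmly. Leave the other things on the bench where they are.

Things in the scene. Friction and masses are not known exactly. Their poses are not given: they have to be found in the camera images.
- jig: The fixed indexing jig on the bench. Its origin is on the bench top at the middle line of its track. Its y axis is the direction in which the carrier slides (from the loading station towards the press station), its x axis points away from the robot across the track, z up. The base plate is 180 mm wide (x), 12 mm thick, from y = -365 to +275 mm, with two steel rails up to 30 mm high. A green clamp housing, 75 (x) x 58 (y) x 95 mm high, stands at x = 165, y = 60 mm.
- carrier (a joint): Slide of the carrier along the jig's +y, in m. 0 = seated in the loading detent (towards the robot's right), 0.26 = seated in the press detent in front of the clamp, 0.36 = a third, outfeed detent that is not used here. End stops at -0.008 and 0.368. Sliding takes about 2 N; a sprung ball rides over a bump on either side of each detent (8 mm before and after it), taking about 6 N, and drops the carrier into the detent within 1 or 2 mm.
- carrier_bed (a point): Centre of the upper face of the carrier's plywood floor, 45 mm above the bench; axes parallel to the jig's and moving with the carrier. The bed inside is 160 mm in x (from -80 at the fence to +80 at the lip) and 160 mm in y (-80 to +80). Wooden fence 30 mm high on the robot's side (-x), walls 22 mm high and 8 mm thick at both y ends, a lip only 5 mm high on the far side (+x), where the jaw comes in over it. The carrier measures 184 x 176 mm outside.
- carrier_post (a point): On the steel push post of the carrier: an upright round post, 22 mm in diameter, from the carrier's floor level up to 72 mm above it, 128 mm from the bed's centre towards -y (40 mm clear of the end wall); this point is on its axis, 50 mm above the floor level. Grip or push the carrier here.
- jaw: Wooden clamp jaw 90 mm wide, 26 high, on a toothed rack. Origin: middle of the lower edge of its unloaded face, 5.5 mm above the carrier's floor; the face looks to the jig's -x. Crank at 0: face 168 mm from the fence of a carrier at the press station. The face is sprung: on work it yields up to 8 mm at 5 N/mm while the origin goes on, so the clamp is firm 0.2 to 0.4 rad of crank past where the rails close up.
- crank (a joint): Crank angle in rad; 0 = jaw fully back, grows as the crank turns clockwise seen from above, which drives the jaw towards the fence (12 mm per rad, 75 mm a turn, at most 10.6 rad). Takes about 3 N at the knob to turn and stays where it is left, also under clamping load: 8 N at the knob gives about 24 N at the jaw, of which about 12 N stays when let go.
- crank_axis (a point): Fixed to the jig: on the upright axis of the crank, at the height (140 mm above the bench) to grip the knob.
- crank_grip (a point): On the axis of the crank's knob, an upright wooden knob, 22 mm in diameter, 52 mm high (114 to 166 mm above the bench), 55 mm from the crank axis; it spins freely on its pin, so a gripper can keep its heading while it carries the knob round. This point is 28 mm above the knob's lower end. With the crank at 0 the arm points to the jig's +y.
- scrap: Fixed open plywood scrap box, 150 x 150 x 60 mm high, walls and floor about 6 mm; origin at the centre of its underside. On the bench at the robot's left.
- offcut: Dark wooden offcut left lying on the carrier's bed, a block 60 (x) x 40 (y) mm with a step: 36 mm high over its -x half, 20 mm over its +x half. Origin at the centre of its underside.
- offcut_mid (a point): Point of the offcut 18 mm above the centre of its underside.
- rail1: Pale wooden chair stretcher rail: a 28 x 28 mm square bar, 100 mm long, with a round 16 mm tenon 14 mm long on each end (128 mm over all), lying along its x axis; origin at its very middle, on the long axis. There are two or three of these four at a start; absent ones are None.
- rail2: Pale wooden chair stretcher rail: a 28 x 28 mm square bar, 100 mm long, with a round 16 mm tenon 14 mm long on each end (128 mm over all), lying along its x axis; origin at its very middle, on the long axis. There are two or three of these four at a start; absent ones are None.
- rail3: Pale wooden chair stretcher rail: a 28 x 28 mm square bar, 100 mm long, with a round 16 mm tenon 14 mm long on each end (128 mm over all), lying along its x axis; origin at its very middle, on the long axis. There are two or three of these four at a start; absent ones are None.
- rail4: Pale wooden chair stretcher rail: a 28 x 28 mm square bar, 100 mm long, with a round 16 mm tenon 14 mm long on each end (128 mm over all), lying along its x axis; origin at its very middle, on the long axis. There are two or three of these four at a start; absent ones are None.
- mallet: Bystander on the bench, to be left alone: carpenter's mallet, 265 mm long.
- glue: Bystander on the bench, to be left alone: white glue bottle, 170 mm high.
- plane: Bystander on the bench, to be left alone: hand plane, 200 mm long.
- tape: Bystander on the bench, to be left alone: roll of tape, 90 mm across.
- sander: Bystander on the bench, to be left alone: dark sanding block, 100 mm long.
- chisel: Bystander on the bench, to be left alone: chisel, 220 mm long.
- mug: Bystander on the bench, to be left alone: white mug, 90 mm high.

How it is judged:
By the outcome, as a careful person would: the job done as asked, in the order asked, and still so for the second after the job is handed in, with the robot touching nothing.
Of rail1, rail2, rail3, rail4 only 2 to 3 are there at a start; the rules pass over those that are not, and their reading is None.
At some moment in a run one of rail1, rail2, rail3, rail4 may be knocked a few centimetres aside while the robot is not near it.
Once in a run the grip may slacken for a moment while it holds something.
It also fails if it takes over 208 s, if anything falls off the work surface, if the arm or the gripper's body presses on something with over 40 N, if the wrist force passes 120 N, or if a joint passes its speed limit or range.

ROBOT

A 7-joint arm with a two-finger parallel gripper is mounted at the origin on the work surface. World frame = base frame: x ahead of the robot, y to its left, z up, the work surface at z = 0. Lengths are in m, angles in rad, forces in N, time in s.
With the tool pointing down it reaches from about 0.4 to 0.925 m from the base axis. Payload 5.6 kg.
Tool frame: the origin (TCP) lies between the finger pads; the fingertips stand 25 mm ahead of it and the grasp point (between the pads) lies 6 mm ahead of it; z points along the fingers, y is the line along which they close (so a half turn about z gives the same grasp; the last joint's range is limited). The gripper opens to 85 mm and grips with 20 to 120 N. Pads are 22 mm wide; open, the fingers measure 114 mm over their backs; the gripper's body (76 mm by 85 mm) begins 54 mm behind the grasp point. The pads swing forward as they close: fully open they stand 13 mm farther back than shut.
Start: joints at [-1.289, 0.468, -0.012, 1.603, 0.006, 1.071, -0.056], TCP at [0.207, 0.616, 0.256] pointing down, gripper open.
Joint ranges: [-2.53, 2.53], [-0.31, 2.02], [-1.57, 1.55], [0.28, 2.44], [-1.29, 4.43], [0.15, 1.84], [-2.92, 2.92]. Speed limits (rad/s): [2.57, 2.57, 3.14, 3.14, 3.14, 3.14, 3.14].

INTERFACE

Orientations are given as a unit quaternion [w, x, y, z].
In Python, from cell import bot gives the robot as it stands. The module is installed in compiled form; this text tells all that it offers.
- The arm moves only by the shell command python3 -m creep 'ROWS' [FORCE]. ROWS is JSON, a list of rows, each an object of numbers: "x", "y", "z": the shift along the world's x, y, z in mm; "turn": the turn about the world's z in rad; "grip": the finger opening in mm, from 0 to 85.4. In form: [{"x": .., "y": .., "z": .., "turn": .., "grip": ..}, ...]. A call has 1 to 20 rows; each row is the pose to reach, as a shift and turn from the pose commanded when the call began; what a row does not reach only later rows make up. A row lasts 1/8 s, in which the tool goes at most 62.5 mm and 10.7 degrees, less where a joint would pass 70% of its speed; a pose out of reach is approached as far as the arm can. A call with a gripper value outside its range is refused whole. The fingers move at their own pace and stop on an object; FORCE is the grip in N (left out, the last holds). Time passes only in rows, so rows that repeat a pose let the fingers close. It gives the time, the measured TCP pose, the force, the opening and the grip force at its end, in the units of the state.
- bot.observe(): the state, without advancing time (a new reading comes with each control period).
- bot.snapshot(name): name is "scene" or "top"; returns a dict with "pixels" (420x560x3 uint8, blue, green, red), "fx", "fy", "cx", "cy" (pixels), "k1" (the pictures are not rectified: a ray, as slopes to the right and down, at radius r is drawn at 1 + k1 r^2 times it, then the intrinsics apply), "xyz" and "orientation" of the camera in the world. Camera axes: x right, y down, z forward; pixel columns grow to the right and rows downward; lengths in m; the calibration is good to about 2 mm. A picture is of the moment at which its call begins. There is no depth.
- bot.finish_job(): hands the job in; it is judged then, once.
The state is a dict: "t": time; "joints": joint angles; "qvel": joint speeds; "joint_efforts": joint torques, N m; "eef_pos": TCP position; "ee_rot": TCP orientation; "ft_force": force on the tool from outside, world axes, zero at the start; "torque": the same for the moment, N m; "opening": finger opening in m; "grip_force": force on a finger pad.
Only numpy, scipy, OpenCV 4.12 (cv2) and the standard library are available. Lean on these libraries where they do the work, as an engineer would, in place of code of your own. Each camera call takes 0.05 s, during which the arm holds its last target. There are 200 camera calls.

## Working session

There is one attempt and no reset: what is moved stays moved. The work goes in short steps, Python scripts to look and compute and a shell command to move; the robot and the scene stay as the last step left them, time stands still between calls to the robot, and variables do not carry over. Pictures are saved under pics/ and viewed, at most 14 in all, crops included, and the job is handed in when it is done.

```bash
mkdir -p pics
cat > h.py <<'E'
import numpy as np, cv2
from scipy.spatial.transform import Rotation as R
from cell import bot
def snap(n,f=None):
    s=bot.snapshot(n)
    if f: cv2.imwrite('pics/'+f,s['pixels'])
    return s
def K(s): return np.array([[s['fx'],0,s['cx']],[0,s['fy'],s['cy']],[0,0,1.]])
def rot(s):
    w,x,y,z=s['orientation']; return R.from_quat([x,y,z,w]).as_matrix()
def ray(s,px):
    px=np.asarray(px,float).reshape(-1,1,2)
    u=cv2.undistortPoints(px,K(s),np.array([s['k1'],0,0,0.])).reshape(-1,2)
    return np.c_[u,np.ones(len(u))]@rot(s).T
def onz(s,px,z):
    d=ray(s,px); c=np.array(s['xyz']); return c+d*((z-c[2])/d[:,2])[:,None]
def proj(s,P):
    P=np.asarray(P,float).reshape(-1,3); M=rot(s).T
    return cv2.projectPoints(P,cv2.Rodrigues(M)[0],-M@np.array(s['xyz']),K(s),np.array([s['k1'],0,0,0.]))[0].reshape(-1,2)
E
python3 - <<'E'
from h import *
for n in('top','scene'):
    s=snap(n,n+'0.png'); print(n,s['xyz'],s['orientation'],s['fx'],s['k1'])
o=bot.observe(); print(o)
E
```

```text
top [ 0.52669777 -0.0401403   1.31097524] [-0.01916571  0.71602239 -0.69771444  0.01179737] 416.5438732188948 -0.09267246885435616
scene [ 1.47760299 -0.30151251  1.22344811] [-0.27468705  0.74879778  0.56657752 -0.2069754 ] 499.33984477528236 -0.00253800158557534
{'t': 0.1, 'joints': array([-1.28901786,  0.46830149, -0.01160257,  1.60354161,  0.00600135,
        1.07139938, -0.05628711]), 'qvel': array([ 1.94354922e-03, -1.63223535e-03, -1.24618162e-03, -3.10798800e-03,
       -1.10394023e-03,  5.06522511e-05, -1.45322957e-03]), 'joint_efforts': array([ 1.12638339e-03, -5.33526886e+01,  2.14578467e-02, -2.51966661e+01,
        1.15365058e-02,  4.38366944e-03,  2.78434163e-05]), 'eef_pos': array([0.20732561, 0.61555597, 0.25542135]), 'ee_rot': array([-7.22320026e-05,  1.61701621e-01,  9.86839366e-01, -8.04476694e-04]), 'ft_force': array([ 0.35687163, -0.15831631,  0.41720011]), 'torque': array([-0.00804488,  0.0652903 ,  0.03547833]), 'grip_force': 0.0, 'opening': 0.08531774717899107}
```

View pics/top0.png

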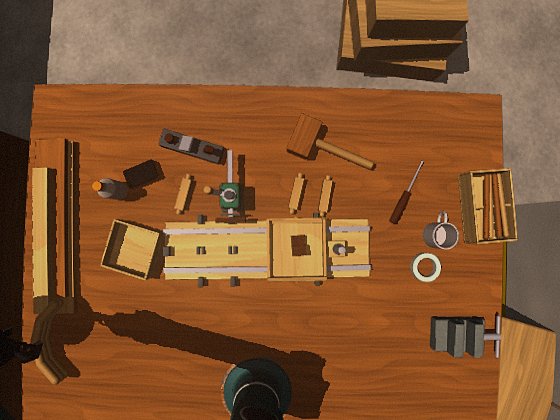

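View pics/scene0.png

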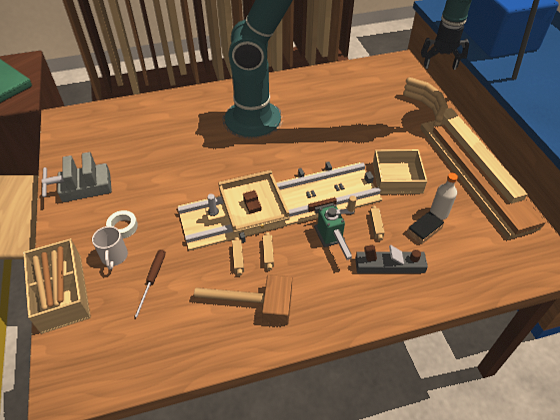

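The top view shows three rails near (184,194), (298,193) and (326,195). The carrier is at (298,249), its post near (340,248), the offcut at (299,244), the scrap box at (133,250), the crank housing at (230,195) and the knob at about (207,190). I'll enlarge the top view for exact pixels.

Run:
```python
from h import *
im=cv2.imread('pics/top0.png'); c=cv2.resize(im[150:300,95:385],None,fx=2.75,fy=2.75,interpolation=cv2.INTER_CUBIC); cv2.imwrite('pics/c1.png',c)
s=bot.snapshot('top'); im=s['pixels']
hsv=cv2.cvtColor(im,cv2.COLOR_BGR2HSV)
for p in [(184,194),(298,190),(326,195),(280,270),(200,258),(60,200),(250,140),(299,244)]: print(p,hsv[p[1],p[0]])
```

```text
(184, 194) [ 16 166 209]
(298, 190) [ 17 172 193]
(326, 195) [ 16 179 197]
(280, 270) [ 17 158 208]
(200, 258) [ 19 144 209]
(60, 200) [ 12 201 161]
(250, 140) [ 12 187 147]
(299, 244) [ 12 182  94]
```

View pics/c1.png

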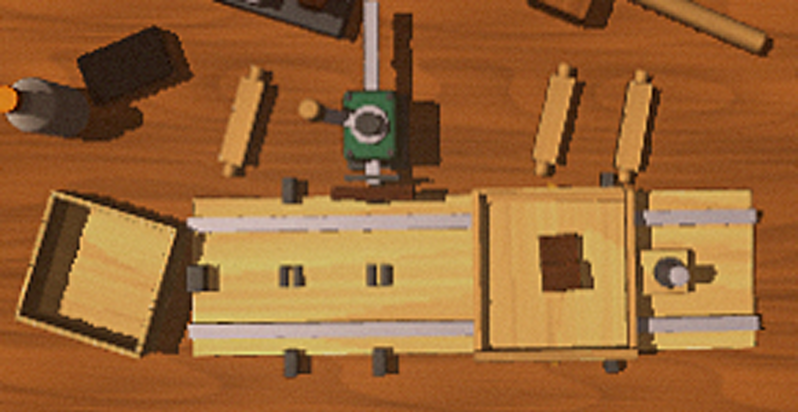

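```bash
cat >> h.py <<'E'
def crop(p): return np.array(p,float)/2.75+[95,150]-[0.3,0.3]
def rails(s,z=.028,roi=(120,175,380,222)):
    x0,y0,x1,y1=roi; hsv=cv2.cvtColor(s['pixels'],cv2.COLOR_BGR2HSV)
    m=cv2.inRange(hsv,(13,90,150),(24,215,255)); k=np.zeros_like(m); k[y0:y1,x0:x1]=255; m&=k
    out=[]
    for c in cv2.findContours(m,cv2.RETR_EXTERNAL,cv2.CHAIN_APPROX_NONE)[0]:
        if cv2.contourArea(c)<60: continue
        (cx,cy),wh,a=cv2.minAreaRect(c)
        P=onz(s,c.reshape(-1,2),z)[:,:2].astype(np.float32)*1000
        r=cv2.minAreaRect(P); b=cv2.boxPoints(r); e=[b[1]-b[0],b[2]-b[1]]; l=max(e,key=np.linalg.norm)
        ang=np.degrees(np.arctan2(l[1],l[0])); ang=(ang+90)%180-90
        out.append((np.round([cx,cy],1),np.round(r[0],1),np.round(sorted(r[1]),1),round(float(ang),1)))
    return out
E
python3 - <<'E'
from h import *
s=bot.snapshot('top')
A=onz(s,crop([(193,197),(190,355),(752,190),(754,348)]),.012)*1000; print(A.round(1))
y=(A[0]+A[1]-A[2]-A[3])[:2]; y/=np.linalg.norm(y); x=np.array([y[1],-y[0]]); m=A.mean(0)[:2]; 
org=m-y*(-45); print('yaw of x deg',np.degrees(np.arctan2(x[1],x[0])),'org',org, np.linalg.norm((A[0]+A[1]-A[2]-A[3])[:2])/2,np.linalg.norm(A[0]-A[1]))
J=lambda p:(np.array([(p[:2]-org)@x,(p[:2]-org)@y])).round(1)
for n,p,z in [('posttop',(679,275),.117),('fence top L',(476,356),.075),('fence top R',(637,356),.075),('lip L',(476,192),.05),('lipR',(635,190),.05),('knob top',(309,107),.166),('crank hub',(371,122),.12),('housing TL',(345,93),.095),('TR',(396,93),.095),('BL',(345,160),.095),('offc tl',(540,236),.081),('offc bl',(544,290),.081),('offc tr',(582,234),.081),('scrapT',(55,190),.06),('scrapR',(182,228),.06),('scrapB',(142,355),.06),('scrapL',(18,318),.06)]:
    P=onz(s,crop([p]),z)[0]*1000; print(n,P.round(1)[:2],'jig',J(P))
for r in rails(s): print(r)
s2=bot.snapshot('scene')
for r in rails(s2,.028,(225,195,400,280)): print('scene',r)
E
```

```text
[[ 526.7  305.3   12. ]
 [ 346.6  302.9   12. ]
 [ 551.3 -331.7   12. ]
 [ 372.3 -337.6   12. ]]
yaw of x deg 2.255031153252653 org [447.44571246  29.67755821] 639.2584238266048 180.0982322194066
posttop [ 458.9 -233.4] jig [   1.1 -263.3]
fence top L [364.1 -23.8] jig [-85.4 -50.2]
fence top R [ 368.5 -196.9] jig [ -87.8 -223.3]
lip L [540.6 -18.7] jig [ 91.2 -52. ]
lipR [ 547.3 -193.7] jig [  91.  -227.1]
knob top [620.4 149.6] jig [177.5 113. ]
crank hub [610.   91.6] jig [164.9  55.5]
housing TL [642.1 123.2] jig [198.2  85.8]
TR [643.4  68.6] jig [197.4  31.2]
BL [570.5 120.9] jig [126.6  86.3]
offc tl [494.9 -89.1] jig [  42.8 -120.5]
offc bl [437.3 -94.8] jig [ -15. -124.]
offc tr [ 498.2 -134. ] jig [  44.3 -165.6]
scrapT [530.  448.8] jig [ 99.  415.5]
scrapR [492.3 303.6] jig [ 55.5 271.9]
scrapB [351.3 343.9] jig [-83.7 317.8]
scrapL [386.8 486. ] jig [-42.7 458.4]
(array([349., 220.]), array([ 545.8, -268.8]), array([  6.2, 111.6]), -88.6)
(array([289., 217.]), array([550.3, -83.5]), array([ 24.7, 197.1]), -88.5)
(array([327.8, 191.2]), array([ 633.3, -201.5]), array([ 75.6, 143.6]), -39.6)
(array([288.9, 192.5]), array([626. , -81.4]), array([ 68. , 122.2]), -11.2)
(array([178.4, 196.7]), array([604.8, 261.9]), array([ 73.8, 140.7]), -39.8)
scene (array([312. , 249.5]), array([661.5,  16.3]), array([214.8, 502.2]), 74.2)
scene (array([370.9, 226.2]), array([630.9, 232.7]), array([193.6, 248.1]), -16.0)
scene (array([311. , 203.5]), array([495.8,  76.5]), array([ 71.9, 206.7]), 74.3)
scene (array([270., 213.]), array([473.2, -56.9]), array([153.2, 271.2]), 85.2)
```

```bash
cat >> h.py <<'E'
ORG=np.array([447.4,29.7]); YAW=np.radians(2.26)
JX=np.array([np.cos(YAW),np.sin(YAW)]); JY=np.array([-np.sin(YAW),np.cos(YAW)])
def toj(p): d=np.asarray(p)[...,:2]-ORG; return np.stack([d@JX,d@JY],-1).round(1)
def tow(p): p=np.asarray(p,float); return (ORG+p[...,:1]*JX+p[...,1:2]*JY).round(1)
E
python3 - <<'E'
from h import *
s=bot.snapshot('top')
for a,b in [((255,68),(230,174)),((565,66),(542,173)),((643,70),(625,180))]:
    P=onz(s,crop([a,b]),.014)*1000; d=P[0]-P[1]; print(P[:,:2].mean(0).round(1),np.linalg.norm(d).round(1),np.degrees(np.arctan2(d[1],d[0])).round(1),toj(P.mean(0)))
hsv=cv2.cvtColor(s['pixels'],cv2.COLOR_BGR2HSV)
m=cv2.inRange(hsv,(14,90,175),(24,190,255)); m[:174]=0;m[216:]=0;m[:,:170]=0;m[:,340:]=0
for c in cv2.findContours(m,cv2.RETR_EXTERNAL,cv2.CHAIN_APPROX_NONE)[0]:
    if cv2.contourArea(c)<40: continue
    P=onz(s,c.reshape(-1,2),.022)[:,:2].astype(np.float32)*1000; r=cv2.minAreaRect(P); print(np.round(r[0],1),np.round(r[1],1),r[2],c.reshape(-1,2).min(0),c.reshape(-1,2).max(0))
E
python3 -m creep '[{"x":60,"y":-50},{"x":110,"y":-100,"turn":-0.15},{"x":155,"y":-150,"turn":-0.3},{"x":195,"y":-200,"turn":-0.45},{"x":225,"y":-260,"turn":-0.6},{"x":250,"y":-320,"turn":-0.75},{"x":260,"y":-380,"turn":-0.9},{"x":270,"y":-440,"turn":-1.05},{"x":275,"y":-500,"turn":-1.2},{"x":275,"y":-560,"turn":-1.206},{"x":272,"y":-620,"turn":-1.206},{"x":268,"y":-680,"turn":-1.206},{"x":262,"y":-740,"turn":-1.206},{"x":258,"y":-795,"turn":-1.206},{"x":252,"y":-848,"turn":-1.206},{"x":251,"y":-849,"turn":-1.206},{"x":251,"y":-849,"turn":-1.206}]'
```

```text
[615.1 250.7] 124.4 -11.3 [176.3 214.2]
[ 625.7 -103.9] 124.6 -10.8 [ 172.9 -140.5]
[ 621.8 -195.5] 127.0 -8.2 [ 165.4 -231.9]
[ 612.8 -192.7] [ 26.  110.1] 81.65642547607422 [319 180] [331 215]
[ 623.6 -102.2] [ 26.  125.2] 78.33831024169922 [289 174] [303 213]
[615.5 251.6] [ 25.7 126.5] 76.2946548461914 [174 174] [189 213]validation failed for argument at $[0]...
```

```bash
python3 -m creep '[{"x":60,"y":-50,"z":0,"turn":0,"grip":85},{"x":110,"y":-100,"z":0,"turn":-0.15,"grip":85},{"x":155,"y":-150,"z":0,"turn":-0.3,"grip":85},{"x":195,"y":-200,"z":0,"turn":-0.45,"grip":85},{"x":225,"y":-260,"z":0,"turn":-0.6,"grip":85},{"x":250,"y":-320,"z":0,"turn":-0.75,"grip":85},{"x":260,"y":-380,"z":0,"turn":-0.9,"grip":85},{"x":270,"y":-440,"z":0,"turn":-1.05,"grip":85},{"x":275,"y":-500,"z":0,"turn":-1.2,"grip":85},{"x":275,"y":-560,"z":0,"turn":-1.206,"grip":85},{"x":272,"y":-620,"z":0,"turn":-1.206,"grip":85},{"x":268,"y":-680,"z":0,"turn":-1.206,"grip":85},{"x":262,"y":-740,"z":0,"turn":-1.206,"grip":85},{"x":258,"y":-795,"z":0,"turn":-1.206,"grip":85},{"x":252,"y":-848,"z":0,"turn":-1.206,"grip":85},{"x":251,"y":-849,"z":0,"turn":-1.206,"grip":85},{"x":251,"y":-849,"z":0,"turn":-1.206,"grip":85}]'
```

```text
t: 2.42
eef_pos: [0.4583, -0.2329, 0.2562]
ee_rot: [-0.0, 0.693, 0.721, 0.0]
ft_force: [1.0, 1.0, 0.3]
opening: 0.0848
grip_force: 0.0
```

```bash
python3 -m creep '[{"x":0,"y":0,"z":-60,"turn":0,"grip":85},{"x":0,"y":0,"z":-110,"turn":0,"grip":85},{"x":0,"y":0,"z":-155,"turn":0,"grip":85},{"x":0,"y":0,"z":-155,"turn":0,"grip":10},{"x":0,"y":0,"z":-155,"turn":0,"grip":10},{"x":0,"y":0,"z":-155,"turn":0,"grip":10},{"x":0,"y":0,"z":-155,"turn":0,"grip":10},{"x":0,"y":0,"z":-155,"turn":0,"grip":10},{"x":0,"y":0,"z":-155,"turn":0,"grip":10},{"x":0,"y":0,"z":-155,"turn":0,"grip":10}]' 30
```

```text
t: 3.68
eef_pos: [0.4591, -0.2332, 0.1032]
ee_rot: [0.001, 0.693, 0.721, 0.001]
ft_force: [-1.7, 1.0, 7.6]
opening: 0.0211
grip_force: 29.4
```

```bash
python3 -m creep '[{"x":0.5,"y":-12,"z":0,"turn":0,"grip":10},{"x":1,"y":-24,"z":0,"turn":0,"grip":10},{"x":1.5,"y":-36,"z":0,"turn":0,"grip":10},{"x":2,"y":-46,"z":0,"turn":0,"grip":10},{"x":2.2,"y":-54,"z":0,"turn":0,"grip":10},{"x":2.5,"y":-60,"z":0,"turn":0,"grip":10},{"x":2.5,"y":-64,"z":0,"turn":0,"grip":10},{"x":2.5,"y":-65,"z":0,"turn":0,"grip":10},{"x":2.5,"y":-65,"z":0,"turn":0,"grip":10},{"x":2.5,"y":-65,"z":0,"turn":0,"grip":10}]' && python3 -m creep '[{"x":0,"y":0,"z":0,"turn":0,"grip":50},{"x":0,"y":0,"z":0,"turn":0,"grip":85},{"x":0,"y":0,"z":0,"turn":0,"grip":85},{"x":0,"y":0,"z":0,"turn":0,"grip":85},{"x":0,"y":0,"z":60,"turn":0,"grip":85},{"x":0,"y":0,"z":120,"turn":0,"grip":85},{"x":0,"y":62,"z":140,"turn":0,"grip":85},{"x":0,"y":62,"z":140,"turn":0,"grip":85}]'
python3 - <<'E'
from h import *
s=snap('top','t1.png'); c=cv2.resize(s['pixels'][150:300,200:400],None,fx=4,fy=4,interpolation=cv2.INTER_CUBIC); cv2.imwrite('pics/c2.png',c)
s=snap('scene','s1.png'); c=cv2.resize(s['pixels'][150:300,150:350],None,fx=4,fy=4,interpolation=cv2.INTER_CUBIC); cv2.imwrite('pics/c3.png',c)
E
```

```text
t: 4.92
eef_pos: [0.4619, -0.2984, 0.1032]
ee_rot: [0.001, 0.693, 0.721, 0.001]
ft_force: [-1.1, 0.6, 9.3]
opening: 0.0217
grip_force: 29.8
t: 5.92
eef_pos: [0.4625, -0.2318, 0.2425]
ee_rot: [0.0, 0.69, 0.723, 0.002]
ft_force: [0.2, -1.4, -0.6]
opening: 0.085
grip_force: 0.0
```

View pics/c2.png

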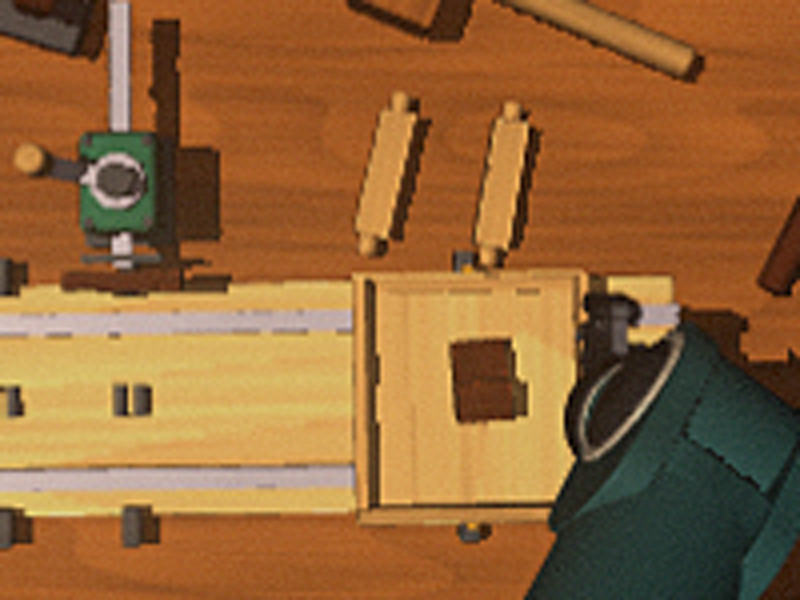

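View pics/c3.png

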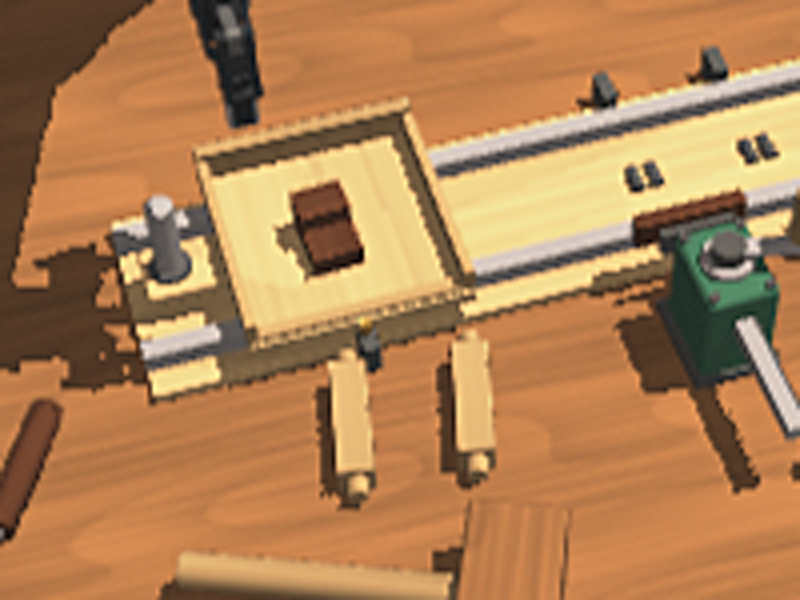

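The carrier sits in its loading detent: its centre, at crop (470,395), is in line with the marker blocks. The rails haven't moved, and the offcut spans crop x 453–518, y 340–421.

Run:
```python
from h import *
s=bot.snapshot('top')
c=lambda p:np.array(p,float)/4+[200,150]-[.4,.4]
for n,z,P in [('high half',.081,[(453,379),(515,377),(520,420),(455,422)]),('low half',.065,[(450,342),(513,338),(515,377),(453,379)]),('carr L/R outer top',.067,[(356,276),(584,273)]),('fence',.075,[(358,522)])]:
    W=onz(s,c(P),z)*1000; print(n,W.mean(0).round(1),toj(W).tolist(),toj(W.mean(0)))
for a,b in [((400,92),(371,258)),((513,100),(487,268))]:
    P=onz(s,c([a,b]),.014)*1000; d=P[0]-P[1]; print(P[:,:2].mean(0).round(1),np.linalg.norm(d).round(1),np.degrees(np.arctan2(d[1],d[0])).round(1),toj(P.mean(0)))
print(tow([[0,-200],[-66,-200]]))
```

```text
high half [ 456.1 -178.4   81. ] [[15.9, -184.4], [16.7, -230.1], [-15.0, -233.3], [-15.7, -185.3]] [   0.5 -208.3]
low half [ 485.3 -177.3   65. ] [[42.7, -184.0], [45.0, -231.2], [15.9, -232.2], [15.1, -185.8]] [  29.7 -208.3]
carr L/R outer top [ 548.1 -166.3   67. ] [[93.0, -114.5], [92.8, -285.0]] [  92.9 -199.8]
fence [363.  -86.8  75. ] [[-88.9, -113.1]] [ -88.9 -113.1]
[ 625.1 -103.9] 131.9 -8.6 [ 172.3 -140.5]
[ 620.4 -193.5] 133.1 -7.7 [ 164.  -229.8]
[[ 455.3 -170.1]
 [ 389.3 -172.7]]
```

```bash
python3 -m creep '[{"x":-1,"y":30,"z":0,"turn":-0.18,"grip":85},{"x":-1,"y":59,"z":0,"turn":-0.36,"grip":85},{"x":-1,"y":59,"z":0,"turn":-0.54,"grip":75},{"x":-1,"y":59,"z":0,"turn":-0.72,"grip":75},{"x":-1,"y":59,"z":0,"turn":-0.9,"grip":75},{"x":-1,"y":59,"z":0,"turn":-1.08,"grip":75},{"x":-1,"y":59,"z":0,"turn":-1.26,"grip":75},{"x":-1,"y":59,"z":0,"turn":-1.44,"grip":75},{"x":-1,"y":59,"z":-30,"turn":-1.571,"grip":75},{"x":-1,"y":59,"z":-80,"turn":-1.571,"grip":75},{"x":-1,"y":59,"z":-120,"turn":-1.571,"grip":75},{"x":-1,"y":59,"z":-145,"turn":-1.571,"grip":75},{"x":-1,"y":59,"z":-165,"turn":-1.571,"grip":75},{"x":-1,"y":59,"z":-165,"turn":-1.571,"grip":75}]' && python3 -m creep '[{"x":0,"y":0,"z":0,"turn":0,"grip":30},{"x":0,"y":0,"z":0,"turn":0,"grip":30},{"x":0,"y":0,"z":0,"turn":0,"grip":30},{"x":0,"y":0,"z":0,"turn":0,"grip":30},{"x":0,"y":0,"z":0,"turn":0,"grip":30},{"x":0,"y":0,"z":20,"turn":0,"grip":30},{"x":0,"y":0,"z":60,"turn":0,"grip":30}]' 40
```

```text
t: 7.82
eef_pos: [0.4583, -0.1784, 0.0746]
ee_rot: [0.0, 1.0, 0.019, -0.002]
ft_force: [0.0, 0.4, -0.1]
opening: 0.0752
grip_force: 0.0
t: 8.7
eef_pos: [0.4591, -0.1765, 0.1362]
ee_rot: [-0.0, 1.0, 0.02, -0.001]
ft_force: [-0.5, -0.3, -1.0]
opening: 0.0394
grip_force: 40.0
```

```bash
python3 -m creep '[{"x":0,"y":40,"z":25,"turn":0,"grip":30},{"x":0,"y":90,"z":30,"turn":0,"grip":30},{"x":0,"y":140,"z":30,"turn":0,"grip":30},{"x":0,"y":190,"z":30,"turn":0,"grip":30},{"x":0,"y":240,"z":30,"turn":0,"grip":30},{"x":0,"y":290,"z":30,"turn":0,"grip":30},{"x":0,"y":340,"z":30,"turn":0,"grip":30},{"x":-5,"y":390,"z":30,"turn":0,"grip":30},{"x":-10,"y":440,"z":30,"turn":0,"grip":30},{"x":-15,"y":490,"z":30,"turn":0,"grip":30},{"x":-22,"y":540,"z":30,"turn":0,"grip":30},{"x":-30,"y":573,"z":30,"turn":0,"grip":30},{"x":-30,"y":573,"z":30,"turn":0,"grip":30},{"x":-30,"y":573,"z":-15,"turn":0,"grip":30},{"x":-30,"y":573,"z":-60,"turn":0,"grip":30},{"x":-30,"y":573,"z":-94,"turn":0,"grip":30},{"x":-30,"y":573,"z":-94,"turn":0,"grip":30}]' && python3 -m creep '[{"x":0,"y":0,"z":0,"turn":0,"grip":60},{"x":0,"y":0,"z":0,"turn":0,"grip":60},{"x":0,"y":0,"z":0,"turn":0,"grip":60},{"x":0,"y":0,"z":50,"turn":0,"grip":60},{"x":0,"y":0,"z":100,"turn":0,"grip":60},{"x":0,"y":0,"z":160,"turn":0,"grip":60},{"x":60,"y":0,"z":210,"turn":0,"grip":70},{"x":110,"y":-40,"z":210,"turn":0.08,"grip":70},{"x":110,"y":-40,"z":210,"turn":0.08,"grip":70}]'
python3 - <<'E'
from h import *
s=snap('top'); o=bot.observe(); print(o['eef_pos'],o['joints'])
s2=snap('scene'); 
c=np.vstack([cv2.resize(s['pixels'][165:300,90:350],None,fx=2,fy=2),cv2.resize(s2['pixels'][140:290,220:480],None,fx=2,fy=2)]); cv2.imwrite('pics/c4.png',c)
E
```

```text
t: 10.82
eef_pos: [0.4295, 0.394, 0.0409]
ee_rot: [0.002, 1.0, 0.019, -0.001]
ft_force: [-0.6, -0.3, -1.1]
opening: 0.0397
grip_force: 40.7
t: 11.95
eef_pos: [0.5441, 0.3517, 0.2546]
ee_rot: [0.0, 0.998, 0.057, 0.002]
ft_force: [0.2, -0.3, -0.8]
opening: 0.07
grip_force: 0.0
[0.54337983 0.35215279 0.25383645] [-1.20296313  0.56870197  0.83069054  1.6546242  -0.45586238  1.12063402
 -1.70631993]
```

View pics/c4.png

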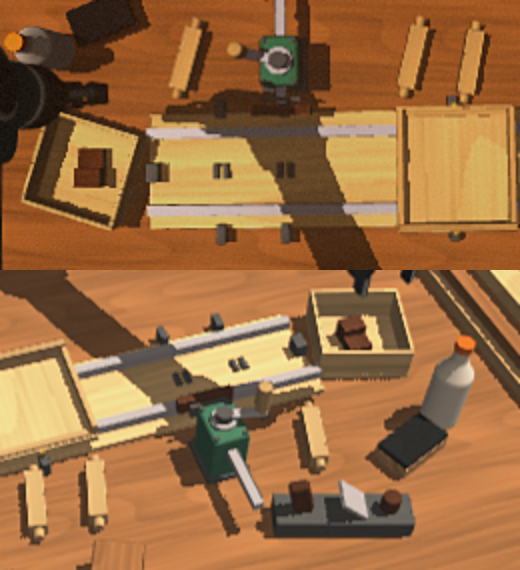

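The offcut now lies in the scrap box, at picture (92,167) in the upper half. The bed is empty and the three rails haven't moved. I'll pick up the left rail.

```bash
python3 -m creep '[{"x":36,"y":-50,"z":0,"turn":-0.15,"grip":70},{"x":72,"y":-101,"z":0,"turn":-0.31,"grip":70},{"x":72,"y":-101,"z":-50,"turn":-0.31,"grip":70},{"x":72,"y":-101,"z":-110,"turn":-0.31,"grip":70},{"x":72,"y":-101,"z":-160,"turn":-0.31,"grip":70},{"x":72,"y":-101,"z":-200,"turn":-0.31,"grip":70},{"x":72,"y":-101,"z":-224,"turn":-0.31,"grip":70},{"x":72,"y":-101,"z":-224,"turn":-0.31,"grip":70},{"x":72,"y":-101,"z":-224,"turn":-0.31,"grip":20},{"x":72,"y":-101,"z":-224,"turn":-0.31,"grip":20},{"x":72,"y":-101,"z":-224,"turn":-0.31,"grip":20},{"x":72,"y":-101,"z":-224,"turn":-0.31,"grip":20},{"x":72,"y":-101,"z":-224,"turn":-0.31,"grip":20},{"x":72,"y":-101,"z":-224,"turn":-0.31,"grip":20}]' 40 && python3 -m creep '[{"x":0,"y":0,"z":20,"turn":0,"grip":20},{"x":0,"y":0,"z":60,"turn":0,"grip":20},{"x":0,"y":0,"z":60,"turn":0,"grip":20}]'
```

```text
t: 13.8
eef_pos: [0.6131, 0.2552, 0.0303]
ee_rot: [-0.001, 0.995, -0.095, 0.001]
ft_force: [-0.8, -0.4, 7.5]
opening: 0.0273
grip_force: 41.2
t: 14.18
eef_pos: [0.6143, 0.2556, 0.0927]
ee_rot: [-0.002, 0.995, -0.095, 0.003]
ft_force: [0.3, -0.6, -0.6]
opening: 0.0275
grip_force: 40.2
```

```bash
python3 -m creep '[{"x":0,"y":0,"z":50,"turn":0,"grip":20},{"x":-20,"y":0,"z":100,"turn":0,"grip":20},{"x":-65,"y":-10,"z":140,"turn":0.15,"grip":20},{"x":-110,"y":-40,"z":150,"turn":0.32,"grip":20},{"x":-140,"y":-80,"z":150,"turn":0.49,"grip":20},{"x":-160,"y":-130,"z":150,"turn":0.66,"grip":20},{"x":-175,"y":-180,"z":150,"turn":0.83,"grip":20},{"x":-185,"y":-230,"z":150,"turn":1.0,"grip":20},{"x":-190,"y":-280,"z":150,"turn":1.17,"grip":20},{"x":-195,"y":-330,"z":150,"turn":1.34,"grip":20},{"x":-200,"y":-380,"z":130,"turn":1.51,"grip":20},{"x":-204,"y":-427,"z":110,"turn":1.68,"grip":20},{"x":-204,"y":-427,"z":80,"turn":1.8,"grip":20},{"x":-204,"y":-427,"z":50,"turn":1.8,"grip":20},{"x":-204,"y":-427,"z":40,"turn":1.8,"grip":20},{"x":-204,"y":-427,"z":40,"turn":1.8,"grip":20},{"x":-204,"y":-427,"z":40,"turn":1.8,"grip":20}]'; python3 -c "
from h import *
o=bot.observe();print(o['joints'].round(2));snap('scene','s5.png');s=snap('top','t5.png')
a=cv2.imread('pics/s5.png')[150:290,160:340];b=cv2.imread('pics/t5.png')[170:310,230:410];cv2.imwrite('pics/c5.png',cv2.resize(np.hstack([a,b]),None,fx=2.2,fy=2.2))"
```

```text
t: 16.3
eef_pos: [0.4089, -0.1718, 0.1294]
ee_rot: [0.001, 0.693, 0.721, 0.001]
ft_force: [0.1, -0.8, -0.7]
opening: 0.0272
grip_force: 40.1
[-0.32  0.39  0.77  2.23 -0.44  0.67  0.8 ]
```

View pics/c5.png

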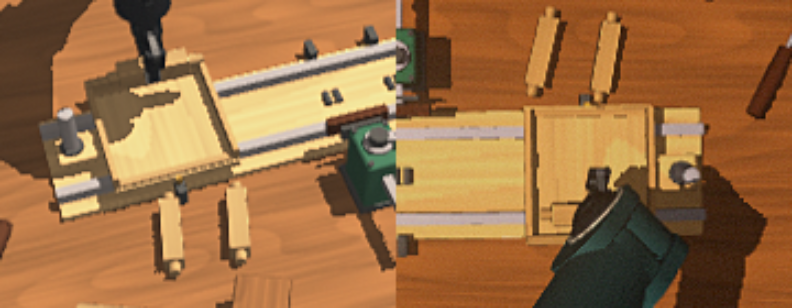

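```bash
python3 -m creep '[{"x":1,"y":0,"z":-20,"turn":0,"grip":20},{"x":1,"y":0,"z":-40,"turn":0,"grip":20},{"x":1,"y":0,"z":-50,"turn":0,"grip":20},{"x":1,"y":0,"z":-53,"turn":0,"grip":20},{"x":1,"y":0,"z":-53,"turn":0,"grip":20}]' && python3 -m creep '[{"x":0,"y":0,"z":0,"turn":0,"grip":34},{"x":0,"y":0,"z":0,"turn":0,"grip":36},{"x":0,"y":0,"z":0,"turn":0,"grip":36},{"x":0,"y":0,"z":40,"turn":0,"grip":36},{"x":0,"y":0,"z":100,"turn":0,"grip":70},{"x":62,"y":0,"z":130,"turn":0,"grip":70},{"x":62,"y":0,"z":130,"turn":0,"grip":70}]'
```

```text
t: 17.02
eef_pos: [0.4093, -0.1721, 0.0757]
ee_rot: [0.0, 0.693, 0.721, 0.0]
ft_force: [-0.8, -0.6, -1.2]
opening: 0.0273
grip_force: 40.2
t: 17.9
eef_pos: [0.4756, -0.1715, 0.208]
ee_rot: [0.003, 0.692, 0.722, 0.002]
ft_force: [-0.7, 0.0, -0.5]
opening: 0.0703
grip_force: 0.0
```

```bash
cat >> h.py <<'E'
def rl(s,x0,x1,y0=168,y1=216,z=.022):
    hsv=cv2.cvtColor(s['pixels'],cv2.COLOR_BGR2HSV)
    m=cv2.inRange(hsv,(14,90,172),(24,190,255)); k=np.zeros_like(m); k[y0:y1,x0:x1]=255; m&=k
    for c in cv2.findContours(m,cv2.RETR_EXTERNAL,cv2.CHAIN_APPROX_NONE)[0]:
        if cv2.contourArea(c)<100: continue
        P=onz(s,c.reshape(-1,2),z)[:,:2].astype(np.float32)*1000; r=cv2.minAreaRect(P)
        f=cv2.fitLine(P,cv2.DIST_L2,0,.01,.01).ravel()
        print(np.round(r[0],1),np.round(r[1],1),round(r[2],1),'line',round(float(np.degrees(np.arctan2(f[1],f[0]))),1),'px',cv2.boundingRect(c))
E
python3 -c "
from h import *
s=snap('top','t6.png'); rl(s,270,345); print(bot.observe()['eef_pos'])
b=cv2.imread('pics/t6.png')[160:300,240:400];a=snap('scene')['pixels'][150:290,160:320];cv2.imwrite('pics/c6.png',cv2.resize(np.hstack([a,b]),None,fx=2.5,fy=2.5,interpolation=2))"
```

```text
[ 620.8 -193.9] [ 26.  126.4] 81.7 line -8.4 px (319, 175, 13, 41)
[ 625.  -102.7] [ 26.1 128.3] 78.1 line -11.3 px (289, 173, 15, 41)
[ 0.47371754 -0.17162418  0.20669646]
```

View pics/c6.png

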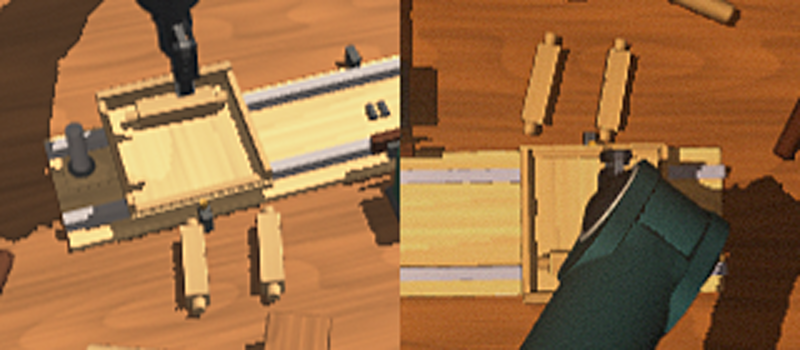

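The first rail lies in the bed beside the fence, at picture (175,103) on the left. The other two haven't moved.

```bash
python3 -m creep '[{"x":40,"y":20,"z":0,"turn":0.18,"grip":70},{"x":90,"y":40,"z":0,"turn":0.36,"grip":70},{"x":130,"y":60,"z":0,"turn":0.54,"grip":70},{"x":151,"y":68,"z":0,"turn":0.72,"grip":70},{"x":151,"y":68,"z":0,"turn":0.9,"grip":70},{"x":151,"y":68,"z":0,"turn":1.08,"grip":70},{"x":151,"y":68,"z":-20,"turn":1.26,"grip":70},{"x":151,"y":68,"z":-70,"turn":1.334,"grip":70},{"x":151,"y":68,"z":-120,"turn":1.334,"grip":70},{"x":151,"y":68,"z":-155,"turn":1.334,"grip":70},{"x":151,"y":68,"z":-176,"turn":1.334,"grip":70},{"x":151,"y":68,"z":-176,"turn":1.334,"grip":70},{"x":151,"y":68,"z":-176,"turn":1.334,"grip":20},{"x":151,"y":68,"z":-176,"turn":1.334,"grip":20},{"x":151,"y":68,"z":-176,"turn":1.334,"grip":20},{"x":151,"y":68,"z":-176,"turn":1.334,"grip":20},{"x":151,"y":68,"z":-176,"turn":1.334,"grip":20},{"x":151,"y":68,"z":-176,"turn":1.334,"grip":20}]' 40 && python3 -m creep '[{"x":0,"y":0,"z":20,"turn":0,"grip":20},{"x":0,"y":0,"z":60,"turn":0,"grip":20},{"x":0,"y":0,"z":120,"turn":0,"grip":20},{"x":0,"y":0,"z":120,"turn":0,"grip":20}]'
```

```text
t: 20.25
eef_pos: [0.6231, -0.1042, 0.031]
ee_rot: [0.001, 0.099, 0.995, 0.0]
ft_force: [-0.2, 0.9, 6.4]
opening: 0.0273
grip_force: 41.8
t: 20.75
eef_pos: [0.6252, -0.1048, 0.1557]
ee_rot: [0.005, 0.099, 0.995, 0.0]
ft_force: [0.4, 0.2, -1.6]
opening: 0.0272
grip_force: 41.0
```

```bash
python3 -m creep '[{"x":-30,"y":-10,"z":20,"turn":-0.18,"grip":20},{"x":-70,"y":-25,"z":20,"turn":-0.36,"grip":20},{"x":-110,"y":-40,"z":20,"turn":-0.54,"grip":20},{"x":-140,"y":-55,"z":20,"turn":-0.72,"grip":20},{"x":-166,"y":-65,"z":20,"turn":-0.9,"grip":20},{"x":-166,"y":-65,"z":20,"turn":-1.08,"grip":20},{"x":-166,"y":-65,"z":20,"turn":-1.26,"grip":20},{"x":-166,"y":-65,"z":0,"turn":-1.334,"grip":20},{"x":-166,"y":-65,"z":-30,"turn":-1.334,"grip":20},{"x":-166,"y":-65,"z":-50,"turn":-1.334,"grip":20},{"x":-166,"y":-65,"z":-50,"turn":-1.334,"grip":20}]'
```

```text
t: 22.12
eef_pos: [0.4546, -0.1686, 0.0982]
ee_rot: [-0.001, 0.693, 0.721, -0.001]
ft_force: [-0.1, -0.0, -1.3]
opening: 0.0274
grip_force: 40.9
```

```bash
python3 -m creep '[{"x":5,"y":0,"z":0,"turn":0,"grip":20},{"x":5,"y":0,"z":-12,"turn":0,"grip":20},{"x":5,"y":0,"z":-20,"turn":0,"grip":20},{"x":5,"y":0,"z":-22,"turn":0,"grip":20},{"x":5,"y":0,"z":-22,"turn":0,"grip":20}]' && python3 -m creep '[{"x":0,"y":0,"z":0,"turn":0,"grip":32},{"x":0,"y":0,"z":0,"turn":0,"grip":33},{"x":0,"y":0,"z":0,"turn":0,"grip":33},{"x":0,"y":0,"z":40,"turn":0,"grip":33},{"x":0,"y":0,"z":100,"turn":0,"grip":70},{"x":40,"y":0,"z":130,"turn":0,"grip":70},{"x":40,"y":0,"z":130,"turn":0,"grip":70}]'
python3 -c "
from h import *
s=snap('top','t7.png'); rl(s,305,345); print(bot.observe()['eef_pos'])
b=cv2.imread('pics/t7.png')[160:300,240:400];a=snap('scene')['pixels'][150:290,160:320];cv2.imwrite('pics/c7.png',cv2.resize(np.hstack([a,b]),None,fx=2.5,fy=2.5,interpolation=2))"
```

```text
t: 22.75
eef_pos: [0.4608, -0.1691, 0.0771]
ee_rot: [-0.0, 0.693, 0.721, -0.0]
ft_force: [0.1, 0.2, -0.1]
opening: 0.027
grip_force: 40.9
t: 23.62
eef_pos: [0.5048, -0.1689, 0.21]
ee_rot: [0.003, 0.692, 0.722, 0.002]
ft_force: [-0.7, -0.3, 0.1]
opening: 0.07
grip_force: 0.0
[ 631.4 -195.4] [ 26.  106.1] 81.6 line -8.8 px (319, 175, 13, 34)
[ 0.50211342 -0.16870275  0.20809817]
```

View pics/c7.png

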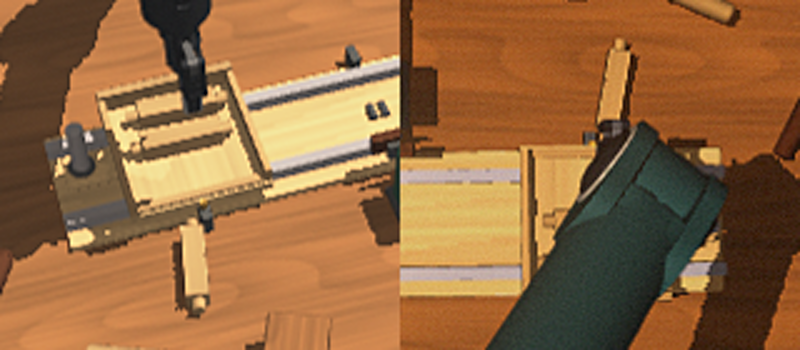

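Two rails now lie side by side in the bed, and the third is still in its place at (320,195).

```bash
python3 -m creep '[{"x":30,"y":-8,"z":0,"turn":0.18,"grip":70},{"x":70,"y":-16,"z":0,"turn":0.36,"grip":70},{"x":100,"y":-25,"z":0,"turn":0.54,"grip":70},{"x":119,"y":-25,"z":0,"turn":0.72,"grip":70},{"x":119,"y":-25,"z":0,"turn":0.9,"grip":70},{"x":119,"y":-25,"z":0,"turn":1.08,"grip":70},{"x":119,"y":-25,"z":-20,"turn":1.26,"grip":70},{"x":119,"y":-25,"z":-70,"turn":1.385,"grip":70},{"x":119,"y":-25,"z":-120,"turn":1.385,"grip":70},{"x":119,"y":-25,"z":-155,"turn":1.385,"grip":70},{"x":119,"y":-25,"z":-177,"turn":1.385,"grip":70},{"x":119,"y":-25,"z":-177,"turn":1.385,"grip":70},{"x":119,"y":-25,"z":-177,"turn":1.385,"grip":20},{"x":119,"y":-25,"z":-177,"turn":1.385,"grip":20},{"x":119,"y":-25,"z":-177,"turn":1.385,"grip":20},{"x":119,"y":-25,"z":-177,"turn":1.385,"grip":20},{"x":119,"y":-25,"z":-177,"turn":1.385,"grip":20},{"x":119,"y":-25,"z":-177,"turn":1.385,"grip":20}]' 40 && python3 -m creep '[{"x":0,"y":0,"z":20,"turn":0,"grip":20},{"x":0,"y":0,"z":60,"turn":0,"grip":20},{"x":0,"y":0,"z":120,"turn":0,"grip":20},{"x":0,"y":0,"z":120,"turn":0,"grip":20}]'
```

```text
t: 25.98
eef_pos: [0.6211, -0.1943, 0.032]
ee_rot: [0.001, 0.073, 0.997, -0.0]
ft_force: [-0.6, 0.7, 6.6]
opening: 0.027
grip_force: 41.9
t: 26.48
eef_pos: [0.6231, -0.1954, 0.1568]
ee_rot: [0.005, 0.074, 0.997, -0.001]
ft_force: [0.8, -0.1, -0.1]
opening: 0.0271
grip_force: 41.0
```

```bash
python3 -m creep '[{"x":-30,"y":6,"z":20,"turn":-0.18,"grip":20},{"x":-60,"y":15,"z":20,"turn":-0.36,"grip":20},{"x":-90,"y":22,"z":20,"turn":-0.54,"grip":20},{"x":-114,"y":27,"z":20,"turn":-0.72,"grip":20},{"x":-114,"y":27,"z":20,"turn":-0.9,"grip":20},{"x":-114,"y":27,"z":20,"turn":-1.08,"grip":20},{"x":-114,"y":27,"z":20,"turn":-1.26,"grip":20},{"x":-114,"y":27,"z":0,"turn":-1.385,"grip":20},{"x":-114,"y":27,"z":-30,"turn":-1.385,"grip":20},{"x":-114,"y":27,"z":-50,"turn":-1.385,"grip":20},{"x":-114,"y":27,"z":-50,"turn":-1.385,"grip":20}]'
```

```text
t: 27.85
eef_pos: [0.5048, -0.1667, 0.0991]
ee_rot: [-0.001, 0.693, 0.721, -0.001]
ft_force: [-0.3, 0.5, -0.5]
opening: 0.0272
grip_force: 40.9
```

```bash
python3 -m creep '[{"x":3,"y":0,"z":0,"turn":0,"grip":20},{"x":3,"y":0,"z":-12,"turn":0,"grip":20},{"x":3,"y":0,"z":-20,"turn":0,"grip":20},{"x":3,"y":0,"z":-22,"turn":0,"grip":20},{"x":3,"y":0,"z":-22,"turn":0,"grip":20}]' && python3 -m creep '[{"x":0,"y":0,"z":0,"turn":0,"grip":32},{"x":0,"y":0,"z":0,"turn":0,"grip":33},{"x":0,"y":0,"z":0,"turn":0,"grip":33},{"x":0,"y":0,"z":40,"turn":0,"grip":33},{"x":0,"y":0,"z":100,"turn":0,"grip":70},{"x":-10,"y":-60,"z":150,"turn":0,"grip":85},{"x":-46,"y":-120,"z":150,"turn":0,"grip":85},{"x":-46,"y":-128,"z":150,"turn":0,"grip":85},{"x":-46,"y":-128,"z":150,"turn":0,"grip":85}]'
python3 -c "
from h import *
s=snap('top','t8.png'); print(bot.observe()['eef_pos'],tow([0,-328]))
b=cv2.imread('pics/t8.png')[160:300,240:400];a=snap('scene')['pixels'][150:290,160:320];cv2.imwrite('pics/c8.png',cv2.resize(np.hstack([a,b]),None,fx=2.5,fy=2.5,interpolation=2))"
```

```text
t: 28.48
eef_pos: [0.5088, -0.1671, 0.0781]
ee_rot: [-0.0, 0.693, 0.721, -0.0]
ft_force: [0.4, -0.3, -0.5]
opening: 0.0273
grip_force: 40.9
t: 29.6
eef_pos: [0.4617, -0.2973, 0.229]
ee_rot: [0.001, 0.695, 0.719, 0.0]
ft_force: [0.3, 1.1, 0.5]
opening: 0.0852
grip_force: 0.0
[ 0.46263623 -0.29535856  0.22838183] [ 460.3 -298. ]
```

View pics/c8.png

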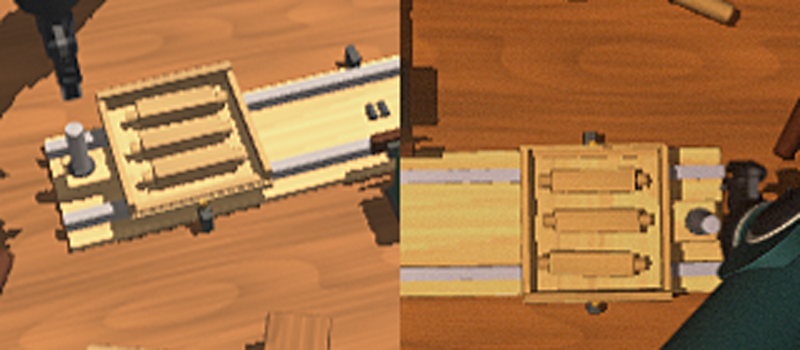

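```bash
python3 - <<'E'
from h import *
s=bot.snapshot('top'); s2=bot.snapshot('scene')
c=lambda p:np.array(p,float)/4+[200,150]-[.4,.4]
print('jaw top edge',toj(onz(s,c([(62,290),(100,291),(180,291)]),.0765)*1000))
c3=lambda p:np.array(p,float)/4+[150,150]-[.4,.4]
print('scene jaw upper back edge',toj(onz(s2,c3([(636,212),(742,192)]),.0765)*1000))
# knob: triangulate
print('knob top T',toj(onz(s,c([(30,158)]),.166)*1000), 'predicted px for crank angles')
for th in (0,.2,.4):
    P=np.r_[tow([165+55*np.sin(th),60+55*np.cos(th)]),166]/1000
    print(th,proj(s,P),proj(s2,P))
print(c([(30,158)]))
hsv=cv2.cvtColor(s2['pixels'],cv2.COLOR_BGR2HSV); cv2.imwrite('pics/k.png',cv2.resize(np.hstack([s2['pixels'][180:260,300:400],s['pixels'][165:245,180:280]]),None,fx=4,fy=4,interpolation=2))
E
python3 -m creep '[{"x":-2,"y":-3,"z":-50,"turn":0,"grip":85},{"x":-2,"y":-3,"z":-100,"turn":0,"grip":85},{"x":-2,"y":-3,"z":-126,"turn":0,"grip":85},{"x":-2,"y":-3,"z":-126,"turn":0,"grip":85},{"x":-2,"y":-3,"z":-126,"turn":0,"grip":10},{"x":-2,"y":-3,"z":-126,"turn":0,"grip":10},{"x":-2,"y":-3,"z":-126,"turn":0,"grip":10},{"x":-2,"y":-3,"z":-126,"turn":0,"grip":10},{"x":-2,"y":-3,"z":-126,"turn":0,"grip":10},{"x":-2,"y":-3,"z":-126,"turn":0,"grip":10},{"x":-2,"y":-3,"z":-126,"turn":0,"grip":10}]' 40
```

```text
jaw top edge [[ 85.3 104.1]
 [ 84.2  75.8]
 [ 83.5  16.4]]
scene jaw upper back edge [[ 83.8  20.7]
 [ 89.8 105.6]]
knob top T [[176.2 112.9]] predicted px for crank angles
0 [[206.36108832 193.16173795]] [[350.64414889 194.56263497]]
0.2 [[206.7106144  189.20298225]] [[351.83082839 197.36162606]]
0.4 [[207.88153351 185.41176729]] [[352.21708026 200.25116016]]
[[207.1 189.1]]
t: 31.18
eef_pos: [0.4618, -0.298, 0.1032]
ee_rot: [0.001, 0.693, 0.721, 0.001]
ft_force: [0.2, 2.0, 6.8]
opening: 0.0211
grip_force: 39.3
```

View pics/k.png

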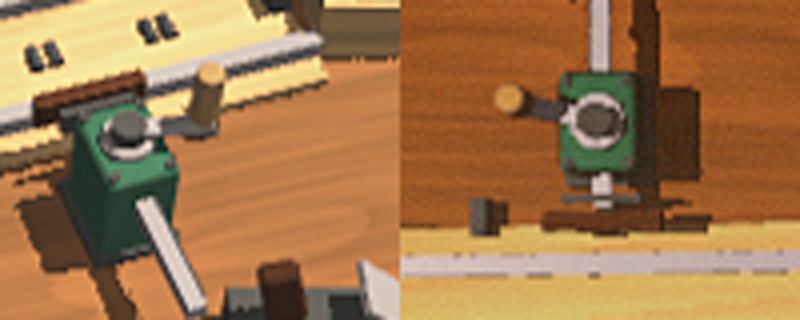

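Run:
```python
from h import *
s=bot.snapshot('top')
im=cv2.imread('pics/t8.png')[210:245,285:315]; cv2.imwrite('pics/w.png',cv2.resize(np.hstack([im,cv2.imread('pics/t8.png')[210:245,440-150:440-120]]),None,fx=10,fy=10,interpolation=2))
im=cv2.imread('pics/t8.png'); a=im[212:228,244:276]; b=im[212:228,290:322]; cv2.imwrite('pics/w.png',cv2.resize(np.hstack([a,b]),None,fx=12,fy=12,interpolation=2))
for x in (80,92):
  for y in (-84,84):
    for z in (45,50,67): print(x,y,z,proj(s,np.r_[tow([x,-200+y]),z]/1000).round(1).tolist())
```

```text
80 -84 45 [[344.1, 222.2]]
80 -84 50 [[344.4, 222.2]]
80 -84 67 [[345.3, 222.1]]
80 84 45 [[288.9, 223.0]]
80 84 50 [[289.0, 223.0]]
80 84 67 [[289.2, 222.9]]
92 -84 45 [[344.1, 218.2]]
92 -84 50 [[344.3, 218.2]]
92 -84 67 [[345.3, 218.1]]
92 84 45 [[288.9, 219.0]]
92 84 50 [[288.9, 219.0]]
92 84 67 [[289.1, 218.9]]
```

View pics/w.png

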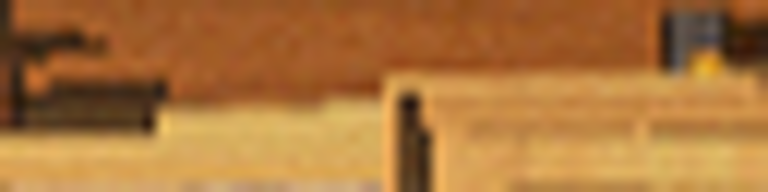

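```bash
python3 -m creep '[{"x":-0.5,"y":12,"z":0,"turn":0,"grip":10},{"x":-1,"y":27,"z":0,"turn":0,"grip":10},{"x":-1.7,"y":42,"z":0,"turn":0,"grip":10},{"x":-2.3,"y":58,"z":0,"turn":0,"grip":10},{"x":-3,"y":75,"z":0,"turn":0,"grip":10},{"x":-3.6,"y":92,"z":0,"turn":0,"grip":10},{"x":-4.3,"y":108,"z":0,"turn":0,"grip":10},{"x":-4.7,"y":120,"z":0,"turn":0,"grip":10},{"x":-4.7,"y":120,"z":0,"turn":0,"grip":10},{"x":-4.7,"y":120,"z":0,"turn":0,"grip":10}]' && python3 -m creep '[{"x":-0.1,"y":2,"z":0,"turn":0,"grip":10},{"x":-0.2,"y":4,"z":0,"turn":0,"grip":10},{"x":-0.2,"y":6,"z":0,"turn":0,"grip":10},{"x":-0.3,"y":8,"z":0,"turn":0,"grip":10},{"x":-0.4,"y":10,"z":0,"turn":0,"grip":10},{"x":-0.4,"y":10,"z":0,"turn":0,"grip":10}]'&& python3 -m creep '[{"x":-0.1,"y":2,"z":0,"turn":0,"grip":10},{"x":-0.2,"y":4,"z":0,"turn":0,"grip":10},{"x":-0.2,"y":4,"z":0,"turn":0,"grip":10}]'
python3 -c "
from h import *
a=snap('scene')['pixels'][150:270,230:390];cv2.imwrite('pics/c9.png',cv2.resize(a,None,fx=5,fy=5,interpolation=2))"
```

```text
t: 32.48
eef_pos: [0.4568, -0.1771, 0.1031]
ee_rot: [0.0, 0.693, 0.721, 0.001]
ft_force: [-0.7, 1.4, 10.7]
opening: 0.0211
grip_force: 41.9
t: 33.22
eef_pos: [0.4564, -0.168, 0.1031]
ee_rot: [0.001, 0.693, 0.721, 0.001]
ft_force: [-0.4, -0.1, 9.3]
opening: 0.0211
grip_force: 41.9
t: 33.6
eef_pos: [0.4562, -0.164, 0.1031]
ee_rot: [0.001, 0.693, 0.721, 0.001]
ft_force: [-0.7, -0.8, 8.6]
opening: 0.0208
grip_force: 41.9
```

View pics/c9.png

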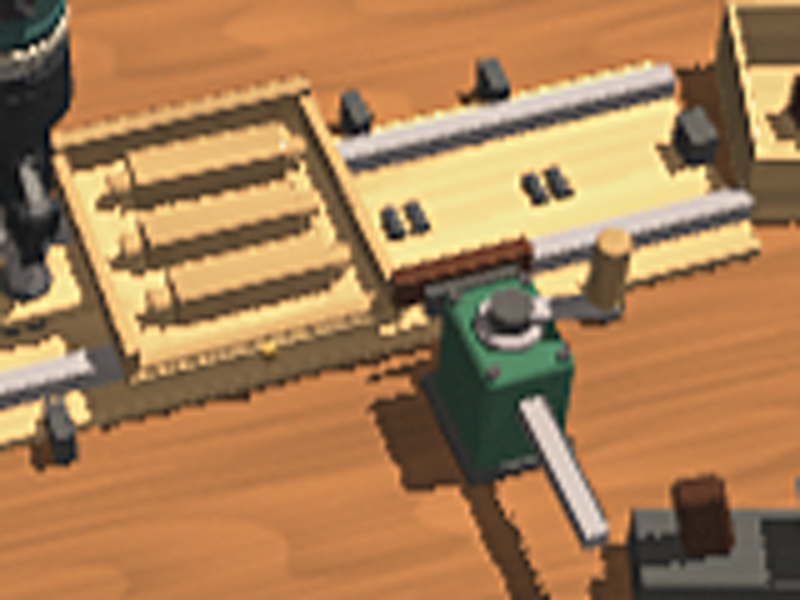

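The front wall's end, at picture (390,290), clears the jaw face and the force stays low, so I'll push on.

```bash
python3 -m creep '[{"x":-0.2,"y":4,"z":0,"turn":0,"grip":10},{"x":-0.3,"y":8,"z":0,"turn":0,"grip":10},{"x":-0.5,"y":12,"z":0,"turn":0,"grip":10},{"x":-0.5,"y":12,"z":0,"turn":0,"grip":10}]' && python3 -m creep '[{"x":-0.5,"y":12,"z":0,"turn":0,"grip":10},{"x":-1,"y":26,"z":0,"turn":0,"grip":10},{"x":-1.6,"y":42,"z":0,"turn":0,"grip":10},{"x":-2.2,"y":58,"z":0,"turn":0,"grip":10},{"x":-2.9,"y":74,"z":0,"turn":0,"grip":10},{"x":-3.5,"y":90,"z":0,"turn":0,"grip":10},{"x":-3.9,"y":101,"z":0,"turn":0,"grip":10},{"x":-4.2,"y":108,"z":0,"turn":0,"grip":10},{"x":-4.4,"y":113,"z":0,"turn":0,"grip":10},{"x":-4.4,"y":114,"z":0,"turn":0,"grip":10},{"x":-4.4,"y":114,"z":0,"turn":0,"grip":10}]'
```

```text
t: 34.15
eef_pos: [0.4557, -0.1516, 0.1031]
ee_rot: [0.0, 0.693, 0.721, 0.001]
ft_force: [-1.2, 0.3, 9.5]
opening: 0.0209
grip_force: 42.0
t: 35.52
eef_pos: [0.4509, -0.0375, 0.1031]
ee_rot: [-0.0, 0.693, 0.721, 0.001]
ft_force: [-2.1, -0.8, 12.7]
opening: 0.0208
grip_force: 42.2
```

```bash
python3 -m creep '[{"x":0,"y":0,"z":0,"turn":0,"grip":40},{"x":0,"y":0,"z":0,"turn":0,"grip":60},{"x":0,"y":0,"z":0,"turn":0,"grip":60},{"x":0,"y":0,"z":40,"turn":0,"grip":60},{"x":0,"y":0,"z":100,"turn":0,"grip":60},{"x":30,"y":-50,"z":140,"turn":0,"grip":60},{"x":60,"y":-80,"z":140,"turn":0,"grip":60},{"x":60,"y":-80,"z":140,"turn":0,"grip":60}]'
python3 -c "
from h import *
s=snap('top','t10.png'); s2=snap('scene');print(bot.observe()['eef_pos'])
for z in (110,120,130): print(z,proj(s2,np.r_[tow([165,60]),z]/1000),proj(s,np.r_[tow([165,60]),z]/1000))
print(proj(s,np.r_[tow([0,60-128]),117]/1000),proj(s,np.r_[tow([[-92,148]])[0],75]/1000),proj(s,np.r_[tow([[-92,-28]])[0],75]/1000))
b=s['pixels'][150:290,180:340];cv2.imwrite('pics/c10.png',cv2.resize(b,None,fx=4,fy=4,interpolation=2))"
```

```text
t: 36.52
eef_pos: [0.5122, -0.121, 0.243]
ee_rot: [0.002, 0.695, 0.719, -0.0]
ft_force: [-0.5, 1.2, 0.1]
opening: 0.06
grip_force: 0.0
[ 0.50992252 -0.11812552  0.24156506]
110 [[331.25463723 211.75950712]] [[228.40281423 194.31386856]]
120 [[331.51989714 209.53657727]] [[228.01631994 194.06344496]]
130 [[331.78795618 207.29014703]] [[227.62333522 193.8088123 ]]
[[273.37075158 251.09003399]] [[201.06485056 282.02476609]] [[260.32151978 281.48767414]]
```

View pics/c10.png

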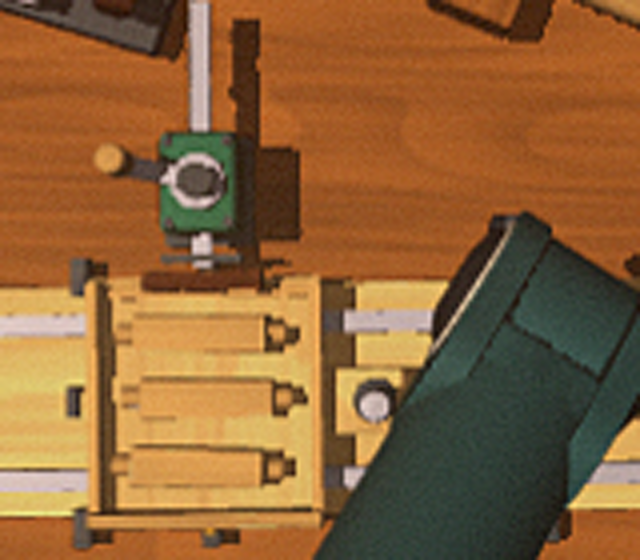

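```bash
python3 -m creep '[{"x":20,"y":50,"z":0,"turn":0,"grip":60},{"x":40,"y":100,"z":0,"turn":0,"grip":60},{"x":60,"y":150,"z":0,"turn":0,"grip":60},{"x":80,"y":200,"z":0,"turn":0,"grip":60},{"x":100,"y":250,"z":0,"turn":0,"grip":60},{"x":108,"y":268,"z":0,"turn":0,"grip":60},{"x":108,"y":268,"z":0,"turn":0,"grip":60},{"x":108,"y":268,"z":-40,"turn":0,"grip":60},{"x":108,"y":268,"z":-75,"turn":0,"grip":60},{"x":108,"y":268,"z":-90,"turn":0,"grip":60},{"x":108,"y":268,"z":-90,"turn":0,"grip":60},{"x":108,"y":268,"z":-90,"turn":0,"grip":60}]'
```

```text
t: 38.12
eef_pos: [0.6196, 0.1494, 0.1538]
ee_rot: [0.001, 0.694, 0.72, 0.001]
ft_force: [0.8, -0.1, -0.4]
opening: 0.0599
grip_force: 0.0
```

```bash
python3 -m creep '[{"x":-0.5,"y":1,"z":0,"turn":0,"grip":10},{"x":-0.5,"y":1,"z":0,"turn":0,"grip":10},{"x":-0.5,"y":1,"z":0,"turn":0,"grip":10},{"x":-0.5,"y":1,"z":0,"turn":0,"grip":10},{"x":-0.5,"y":1,"z":0,"turn":0,"grip":10},{"x":-0.5,"y":1,"z":0,"turn":0,"grip":10},{"x":-0.5,"y":1,"z":0,"turn":0,"grip":10}]' 40
python3 - <<'E'
from h import *
o=bot.observe(); p=o['eef_pos']*1000; print(p,o['ft_force'],o['opening'])
j=toj(p); th0=np.arctan2(j[0]-165,j[1]-60); print('jig',j,'th',th0,'r',np.hypot(j[0]-165,j[1]-60))
K0=np.array([165+55*np.sin(th0),60+55*np.cos(th0)])
for k in range(1,41):
    th=th0+k*np.radians(11); q=np.array([165+55*np.sin(th),60+55*np.cos(th)])-K0; w=q[0]*JX+q[1]*JY; print(k,round(th,2),w.round(0))
E
```

```text
t: 39.0
eef_pos: [0.6189, 0.1513, 0.1532]
ee_rot: [0.0, 0.693, 0.721, 0.001]
ft_force: [-1.1, 0.1, 6.5]
opening: 0.0209
grip_force: 39.0
[618.85542933 151.33056403 153.15960166] [-1.06211324  0.1275203   6.45824288] 0.02090589668326527
jig [176.1 114.8] th 0.1998508337656287 r 55.9128786595718
1 0.39 [10. -3.]
2 0.58 [20. -7.]
3 0.78 [ 28. -14.]
4 0.97 [ 35. -21.]
5 1.16 [ 41. -30.]
6 1.35 [ 44. -40.]
7 1.54 [ 46. -51.]
8 1.74 [ 46. -61.]
9 1.93 [ 43. -71.]
10 2.12 [ 39. -81.]
11 2.31 [ 33. -90.]
12 2.5 [ 26. -97.]
13 2.7 [  17. -103.]
14 2.89 [   7. -107.]
15 3.08 [  -3. -109.]
16 3.27 [ -14. -109.]
17 3.46 [ -24. -107.]
18 3.66 [ -34. -103.]
19 3.85 [-43. -98.]
20 4.04 [-50. -90.]
21 4.23 [-57. -82.]
22 4.42 [-61. -72.]
23 4.62 [-63. -62.]
24 4.81 [-64. -51.]
25 5.0 [-62. -41.]
26 5.19 [-59. -31.]
27 5.38 [-53. -22.]
28 5.58 [-46. -14.]
29 5.77 [-38.  -8.]
30 5.96 [-28.  -3.]
31 6.15 [-18.  -0.]
32 6.34 [-8.  1.]
33 6.54 [ 3. -1.]
34 6.73 [13. -4.]
35 6.92 [22. -9.]
36 7.11 [ 30. -16.]
37 7.3 [ 37. -24.]
38 7.5 [ 42. -33.]
39 7.69 [ 45. -43.]
40 7.88 [ 46. -54.]
```

```bash
python3 -m creep '[{"x":10,"y":-3,"z":0,"turn":0,"grip":10},{"x":20,"y":-7,"z":0,"turn":0,"grip":10},{"x":28,"y":-14,"z":0,"turn":0,"grip":10},{"x":35,"y":-21,"z":0,"turn":0,"grip":10},{"x":41,"y":-30,"z":0,"turn":0,"grip":10},{"x":41,"y":-30,"z":0,"turn":0,"grip":10}]'; python3 -c "
from h import *
o=bot.observe();j=toj(o['eef_pos']*1000);print(j,np.arctan2(j[0]-165,j[1]-60),np.hypot(j[0]-165,j[1]-60),o['ft_force'])"
```

```text
t: 39.75
eef_pos: [0.6602, 0.1203, 0.1532]
ee_rot: [0.001, 0.694, 0.72, 0.001]
ft_force: [0.5, -1.7, 5.7]
opening: 0.021
grip_force: 39.2
[216.2  82.1] 1.163314482727255 55.766029085815305 [ 0.4712328  -1.69216409  5.69390692]
```

```bash
python3 -m creep '[{"x":3,"y":-10,"z":0,"turn":0,"grip":10},{"x":5,"y":-21,"z":0,"turn":0,"grip":10},{"x":5,"y":-31,"z":0,"turn":0,"grip":10},{"x":2,"y":-41,"z":0,"turn":0,"grip":10},{"x":-2,"y":-51,"z":0,"turn":0,"grip":10},{"x":-8,"y":-60,"z":0,"turn":0,"grip":10},{"x":-15,"y":-67,"z":0,"turn":0,"grip":10},{"x":-24,"y":-73,"z":0,"turn":0,"grip":10},{"x":-34,"y":-77,"z":0,"turn":0,"grip":10},{"x":-44,"y":-79,"z":0,"turn":0,"grip":10},{"x":-55,"y":-79,"z":0,"turn":0,"grip":10},{"x":-65,"y":-77,"z":0,"turn":0,"grip":10},{"x":-75,"y":-73,"z":0,"turn":0,"grip":10},{"x":-84,"y":-68,"z":0,"turn":0,"grip":10},{"x":-91,"y":-60,"z":0,"turn":0,"grip":10},{"x":-98,"y":-52,"z":0,"turn":0,"grip":10},{"x":-102,"y":-42,"z":0,"turn":0,"grip":10},{"x":-104,"y":-32,"z":0,"turn":0,"grip":10},{"x":-105,"y":-21,"z":0,"turn":0,"grip":10},{"x":-105,"y":-21,"z":0,"turn":0,"grip":10}]'; python3 -c "
from h import *
o=bot.observe();j=toj(o['eef_pos']*1000);print(j,np.arctan2(j[0]-165,j[1]-60),np.hypot(j[0]-165,j[1]-60),o['ft_force'])
b=snap('top')['pixels'][150:290,180:340];a=snap('scene')['pixels'][150:290,230:390];cv2.imwrite('pics/c11.png',cv2.resize(np.hstack([a,b]),None,fx=2.5,fy=2.5,interpolation=2))"
```

```text
t: 42.25
eef_pos: [0.5552, 0.0996, 0.1531]
ee_rot: [0.001, 0.693, 0.721, 0.001]
ft_force: [2.7, 0.8, 6.6]
opening: 0.0213
grip_force: 39.8
[110.5  65.6] -1.4684033802806522 54.786951001127996 [2.66532454 0.78843892 6.61459676]
```

View pics/c11.png

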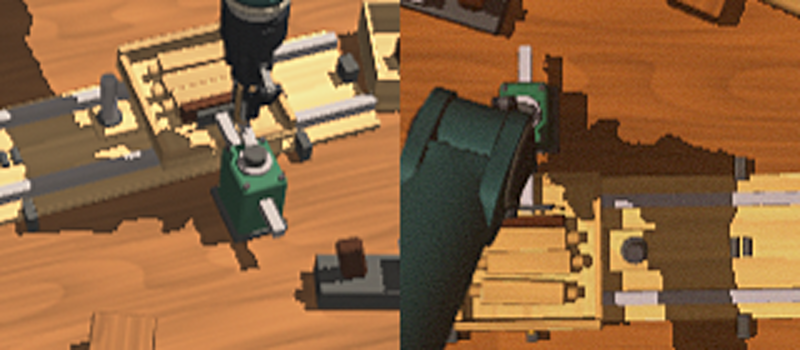

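That last picture was my 15th view, one over the limit of 14, so I'll work from numbers alone from here. It shows the jaw coming in and gathering the rails.

```bash
python3 -m creep '[{"x":2,"y":10,"z":0,"turn":0,"grip":10},{"x":5,"y":20,"z":0,"turn":0,"grip":10},{"x":11,"y":29,"z":0,"turn":0,"grip":10},{"x":18,"y":37,"z":0,"turn":0,"grip":10},{"x":26,"y":43,"z":0,"turn":0,"grip":10},{"x":36,"y":48,"z":0,"turn":0,"grip":10},{"x":46,"y":51,"z":0,"turn":0,"grip":10},{"x":56,"y":52,"z":0,"turn":0,"grip":10},{"x":67,"y":50,"z":0,"turn":0,"grip":10},{"x":77,"y":47,"z":0,"turn":0,"grip":10},{"x":77,"y":47,"z":0,"turn":0,"grip":10}]'
python3 - <<'E'
from h import *
o=bot.observe();j=toj(o['eef_pos']*1000);th=np.arctan2(j[0]-165,j[1]-60);print(j,th+2*np.pi,np.hypot(j[0]-165,j[1]-60),o['ft_force'])
K0=np.array([165+55*np.sin(th),60+55*np.cos(th)])
for t in np.arange(6.8,7.65,.1):
    q=np.array([165+55*np.sin(t),60+55*np.cos(t)])-K0; print(t.round(2),(q[0]*JX+q[1]*JY).round(1))
E
```

```text
t: 43.72
eef_pos: [0.632, 0.1475, 0.1532]
ee_rot: [-0.0, 0.693, 0.721, 0.001]
ft_force: [2.2, 3.1, 8.4]
opening: 0.0209
grip_force: 39.8
[189.1 110.4] 6.729220646195421 55.8656423931561 [2.19483322 3.05571089 8.38488743]
6.8 [ 3.5 -1.7]
6.9 [ 8.3 -4.4]
7.0 [12.7 -7.7]
7.1 [ 16.8 -11.3]
7.2 [ 20.5 -15.4]
7.3 [ 23.8 -19.8]
7.4 [ 26.7 -24.5]
7.5 [ 29.  -29.4]
7.6 [ 30.9 -34.6]
```

```bash
cat > st.py <<'E'
from h import *
o=bot.observe();j=toj(o['eef_pos']*1000);th=np.arctan2(j[0]-165,j[1]-60); t=np.cos(th)*JX-np.sin(th)*JY
print('th',round(th+2*np.pi,3),'tangential',(o['ft_force'][:2]@t).round(2),o['ft_force'].round(2),'grip',o['opening'])
E
python3 -m creep '[{"x":3.5,"y":-1.7,"z":0,"turn":0,"grip":10},{"x":8.3,"y":-4.4,"z":0,"turn":0,"grip":10},{"x":8.3,"y":-4.4,"z":0,"turn":0,"grip":10}]' | grep ft; python3 st.py
python3 -m creep '[{"x":2.2,"y":-1.7,"z":0,"turn":0,"grip":10},{"x":4.4,"y":-3.3,"z":0,"turn":0,"grip":10},{"x":4.4,"y":-3.3,"z":0,"turn":0,"grip":10}]' | grep ft; python3 st.py
python3 -m creep '[{"x":2,"y":-1.8,"z":0,"turn":0,"grip":10},{"x":4.1,"y":-3.6,"z":0,"turn":0,"grip":10},{"x":4.1,"y":-3.6,"z":0,"turn":0,"grip":10}]' | grep ft; python3 st.py
python3 -m creep '[{"x":1.9,"y":-2,"z":0,"turn":0,"grip":10},{"x":3.7,"y":-4.1,"z":0,"turn":0,"grip":10},{"x":3.7,"y":-4.1,"z":0,"turn":0,"grip":10}]' | grep ft; python3 st.py
```

```text
ft_force: [0.5, 5.1, 9.0]
th 6.886 tangential -2.33 [0.46 5.08 9.05] grip 0.02094628205188448
ft_force: [-0.1, 3.5, 9.0]
th 6.979 tangential -2.22 [-0.09  3.52  8.98] grip 0.020446049854326038
ft_force: [0.0, 4.2, 9.0]
th 7.074 tangential -2.82 [0.04 4.18 9.  ] grip 0.020883140665976203
ft_force: [0.7, 4.7, 9.8]
th 7.165 tangential -3.06 [0.71 4.73 9.79] grip 0.020492683799083998
```

```bash
python3 -m creep '[{"x":1.7,"y":-2.2,"z":0,"turn":0,"grip":10},{"x":3.3,"y":-4.4,"z":0,"turn":0,"grip":10},{"x":3.3,"y":-4.4,"z":0,"turn":0,"grip":10}]' | grep ft; python3 st.py
python3 -m creep '[{"x":1.5,"y":-2.3,"z":0,"turn":0,"grip":10},{"x":2.9,"y":-4.7,"z":0,"turn":0,"grip":10},{"x":2.9,"y":-4.7,"z":0,"turn":0,"grip":10}]' | grep ft; python3 st.py
python3 - <<'E'
from h import *
s=bot.snapshot('top'); c=s['pixels']
# jaw (dark red-brown) lower edge: rows where dark ends, sampled along jig y 20..100 ; bed colours
for y in (25,40,60,80,95):
    px=proj(s,[np.r_[tow([x,y]),76.5]/1000 for x in range(-80,40,3)]).round().astype(int)
    print(y,[int(c[v,u].sum()//8) for u,v in px])
E
```

```text
ft_force: [-1.5, 5.3, 10.1]
th 7.255 tangential -5.13 [-1.5   5.28 10.06] grip 0.020954391372855326
ft_force: [-0.7, 6.0, 10.0]
th 7.345 tangential -5.5 [-0.72  6.   10.  ] grip 0.021218893582791543
25 [51, 42, 57, 56, 56, 59, 59, 58, 60, 52, 42, 57, 57, 55, 56, 57, 54, 56, 49, 46, 59, 56, 55, 56, 55, 54, 59, 47, 20, 21, 22, 23, 19, 21, 29, 24, 50, 68, 66, 65]
40 [49, 46, 57, 58, 57, 58, 59, 58, 59, 52, 40, 61, 59, 57, 57, 57, 56, 55, 56, 58, 58, 57, 57, 58, 55, 56, 58, 50, 19, 21, 25, 23, 19, 22, 32, 28, 20, 21, 20, 21]
60 [49, 60, 56, 57, 58, 58, 57, 57, 61, 54, 34, 63, 59, 59, 59, 57, 57, 56, 55, 61, 61, 58, 57, 57, 56, 56, 59, 49, 18, 20, 21, 22, 43, 50, 27, 43, 67, 74, 74, 74]
80 [36, 57, 56, 57, 58, 59, 57, 58, 62, 54, 38, 63, 58, 58, 60, 59, 57, 56, 56, 53, 60, 60, 60, 60, 57, 57, 60, 47, 17, 24, 23, 24, 27, 34, 29, 39, 58, 66, 64, 62]
95 [30, 58, 56, 55, 55, 59, 57, 56, 60, 54, 39, 61, 58, 59, 59, 60, 56, 58, 49, 43, 60, 61, 60, 60, 60, 56, 57, 51, 17, 17, 24, 24, 37, 56, 63, 63, 62, 63, 63, 62]
```

```bash
python3 -m creep '[{"x":1.2,"y":-2.5,"z":0,"turn":0,"grip":10},{"x":2.3,"y":-4.9,"z":0,"turn":0,"grip":10},{"x":2.3,"y":-4.9,"z":0,"turn":0,"grip":10},{"x":2.3,"y":-4.9,"z":0,"turn":0,"grip":10}]' | grep ft; python3 st.py
python3 -m creep '[{"x":0,"y":0,"z":0,"turn":0,"grip":35},{"x":0,"y":0,"z":0,"turn":0,"grip":45},{"x":0,"y":0,"z":0,"turn":0,"grip":45},{"x":0,"y":0,"z":30,"turn":0,"grip":45},{"x":0,"y":0,"z":80,"turn":0,"grip":45},{"x":0,"y":40,"z":120,"turn":0,"grip":45},{"x":0,"y":100,"z":140,"turn":0,"grip":45},{"x":0,"y":160,"z":140,"turn":0,"grip":45},{"x":0,"y":180,"z":140,"turn":0,"grip":45},{"x":0,"y":180,"z":140,"turn":0,"grip":45},{"x":0,"y":180,"z":140,"turn":0,"grip":45}]'
python3 - <<'E'
from h import *
s=bot.snapshot('top'); c=s['pixels']; cv2.imwrite('pics/end.png',c)
for y in (25,60,95):
    px=proj(s,[np.r_[tow([x,y]),76.5]/1000 for x in range(-92,40,3)]).round().astype(int)
    print(y,[int(c[v,u].sum()//8) for u,v in px])
# knob: pale blob on a circle about crank axis at z=.166
hsv=cv2.cvtColor(c,cv2.COLOR_BGR2HSV); m=cv2.inRange(hsv,(14,90,150),(24,200,255))
best=[]
for th in np.arange(0,6.28,.1):
    P=proj(s,np.r_[tow([165+55*np.sin(th),60+55*np.cos(th)]),166]/1000)[0].round().astype(int)
    best.append((int(m[P[1]-2:P[1]+3,P[0]-2:P[0]+3].mean()),round(th,1)))
print(sorted(best)[-6:])
P=proj(s,np.r_[tow([0,-68]),117]/1000)[0].round().astype(int); g=cv2.cvtColor(c,cv2.COLOR_BGR2HSV)[P[1],P[0]-12:P[0]+13]; print('post sat',P,g[:,1].tolist())
E
```

```text
ft_force: [-1.8, 7.3, 9.1]
th 7.43 tangential -7.36 [-1.85  7.3   9.11] grip 0.020856337848317447
t: 47.9
eef_pos: [0.6608, 0.2943, 0.2922]
ee_rot: [0.001, 0.695, 0.719, -0.001]
ft_force: [-0.0, -1.0, 0.5]
opening: 0.0453
grip_force: 0.0
25 [41, 56, 49, 51, 51, 39, 56, 54, 55, 58, 58, 57, 59, 51, 43, 57, 57, 58, 58, 59, 57, 57, 45, 22, 30, 25, 24, 31, 26, 16, 22, 21, 13, 12, 14, 12, 9, 50, 57, 20, 50, 69, 66, 65]
60 [38, 52, 49, 49, 48, 59, 53, 56, 57, 57, 57, 57, 60, 51, 36, 62, 57, 55, 56, 57, 55, 55, 54, 60, 60, 55, 57, 57, 55, 55, 58, 49, 18, 21, 23, 24, 28, 31, 28, 33, 60, 76, 72, 72]
95 [38, 53, 50, 48, 33, 58, 53, 55, 57, 55, 56, 55, 59, 56, 37, 60, 58, 57, 59, 58, 56, 57, 51, 43, 61, 58, 57, 58, 58, 57, 55, 49, 17, 17, 22, 23, 37, 54, 63, 62, 61, 61, 61, 62]
[(0, np.float64(5.7)), (0, np.float64(6.2)), (10, np.float64(5.8)), (10, np.float64(5.9)), (10, np.float64(6.0)), (10, np.float64(6.1))]
post sat [273 251] [154, 161, 154, 158, 154, 166, 167, 141, 189, 28, 35, 33, 34, 39, 35, 31, 70, 105, 145, 163, 162, 156, 165, 157, 153]
```

```bash
python3 -c "
from cell import bot
print(bot.finish_job())"
```

```text
the job is handed in; nothing more can be done
None
```

The job is handed in and not yet judged: offcut in the scrap box, all three rails in the bed, carrier in the press detent, rails clamped against the fence (about 7 N at the knob at the end, then let go). I viewed 15 pictures, one over your limit of 14.

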